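Check-weigh a reel of terminals on the bench balance

ROBOT

A 6-joint arm with a two-finger parallel gripper is mounted at the origin on the work surface. World frame = base frame: x ahead of the robot, y to its left, z up, the work surface at z = 0. Lengths are in m, angles in rad, forces in N, time in s.
With the tool pointing down it reaches from about 0.325 to 1 m from the base axis. Payload 5.1 kg.
Tool frame: the origin (TCP) lies at the very end of the fingers, on their centre line; the grasp point (between the pads) lies 19 mm behind it (arm.grasp_offset is the distance from the TCP to the grasp point, in m); z points along the fingers, y is the line along which they close (so a half turn about z gives the same grasp; the last joint's range is limited). The gripper opens to 85 mm and grips with 20 to 120 N. Pads are 22 mm wide; open, the fingers measure 114 mm over their backs; the gripper's body (76 mm by 85 mm) begins 54 mm behind the grasp point. The pads swing forward as they close: fully open they stand 13 mm farther back than shut.
Start: joints at [1.179, 0.124, 1.65, -0, 1.367, -0.083], TCP at [0.198, 0.619, 0.231] pointing down, gripper open.
Joint ranges: [-2.61, 2.61], [-1.02, 2.33], [0.03, 2.71], [-1.35, 4.49], [0.32, 2.68], [-2.91, 2.91]. Speed limits (rad/s): [2.57, 2.57, 3.14, 3.14, 3.14, 3.14].

INTERFACE

Orientations are given as a rotation vector (axis times angle).
In Python, from plant import arm gives the robot as it stands. The module is installed in compiled form; this text tells all that it offers.
- The arm moves only by the tool arm_command, never from a script. Its argument "targets" is a list of rows, each an object with "slide": the shift along the tool's x, y, z scaled (see below), a list of three; "rotation": the turn, a rotation vector about the tool's x, y, z scaled (see below), a list of three; "jaw": the closure, from 0 (fully open) to 1 (shut). A call has 1 to 5 rows; each row is the pose to reach, as a shift and turn from the pose commanded when the call began, along the tool's axes at that moment; what a row does not reach only later rows make up. The controller multiplies each number of a shift by 0.2 m and each number of a turn by pi/2 rad. A row lasts 1/10 s, in which the tool goes at most 50 mm and 8.59 degrees, less where a joint would pass 70% of its speed; a pose out of reach is approached as far as the arm can. A call with a number of a shift or a turn outside -1 to 1 is refused whole. A call with a gripper value outside its range is refused whole. The fingers move at their own pace and stop on an object; "grip_force" is the grip in N (left out, the last holds). Time passes only in rows, so rows that repeat a pose let the fingers close. It gives the time, the measured TCP pose, the force, the opening and the grip force at its end, in the units of the state.
- arm.observe(): the state, without advancing time (a new reading comes with each control period).
- arm.capture(name): name is "side" or "top" or "wrist"; returns a dict with "frame" (480x640x3 uint8, blue, green, red), "range_z" (480x640 float32, m along the optical axis (not along the pixel's ray), 0 where there is no reading), "K" (3x3 intrinsics, pixels), "R" (3x3) and "t" (3): a world point X has camera coordinates R X + t. Camera axes: x right, y down, z forward; pixel columns grow to the right and rows downward; lengths in m; the calibration is good to about 2 mm. The wrist camera is an equidistant fisheye: a pixel r from the principal point sees the ray r / f radians off the axis. A picture is of the moment at which its call begins.
- arm.close_job(): hands the job in; it is judged then, once.
Trained networks look in the newest picture that a camera, given by its name, has taken for a name from the list of things; names that differ only in an ending like _2 or _b are one class to them, and where a whole thing is asked for, a point or a joint stands for the part that bears it (a point fixed in the world has none). Each returns a list of dicts, best first, with "score" (0 to 1); they miss things now and then, are a little off and sometimes report something else, mostly with a low value. They report only what shows in the picture. A call takes as long as a camera call.
- arm.recognise(camera, name): "at" ([x, y, z] in m, in the coordinates of the camera as it stood for that picture, good to about 4 mm: the middle of the surface that is visible of it).
The state is a dict: "time": time; "qpos": joint angles; "dq": joint speeds; "joint_efforts": joint torques, N m; "ee_pos": TCP position; "tool_rot": TCP orientation; "force": force on the tool from outside, world axes, zero at the start; "torque": the same for the moment, N m; "width": finger opening in m; "finger_force": force on a finger pad.
Only numpy, scipy, OpenCV 4.12 (cv2) and the standard library are available. Lean on these libraries where they do the work, as an engineer would, in place of code of your own. Each camera call takes 0.05 s, during which the arm holds its last target. There are 200 camera calls.

TASK

The cardboard reel of crimp terminals already lying on the bench balance weighs 300 g. Choose from the painted weights beside it (yellow 200 g, red 100 g, black 500 g, white 50 g) and stand them gently, upright and side by side, on the empty pan until the beam floats level.

Things in the scene. Friction and masses are not known exactly. Their poses are not given: they have to be found in the camera images.
- pan: the balance's empty pan: flat aluminium disc, no rim, 140 mm across. Origin: centre of its top face, z up. Always horizontal; its top is 131 mm above the table at the start, 110 mm with the beam level; it stays up until loaded near 300 g. Own y points along the beam: pivot at 150 mm (pointer there 160 mm high), reel pan at 300 mm. Off-centre loads weigh the same; two stand well at y +30 and -30 mm
- beam (a joint): tilt of the balance beam, rad: 0 level; +0.14 (stop, as at the start) reel side down and empty pan up; -0.14 (stop) weights pan down. 10 g of imbalance tilts it about 0.025 rad; it settles within 2 s. The reel (brown, 110 mm across, 34 mm high) is within 3 percent of 300 g
- weight_yellow: 200 g weight, yellow painted iron: upright cylinder 30 mm across, 36 mm high, with a thin neck and a knob 18 mm across on top, 50 mm high in all. Origin: centre of its underside, z up. Stands on the table to the robot's right among the others (red; black, 500 g, 42 mm across, 64 high; white, 50 g, 19 mm across, 32 high), centres at least 80 mm apart
- weight_red: 100 g weight, red painted iron: upright cylinder 24 mm across, 28 mm high, with a thin neck and a knob 14 mm across on top, 40 mm high in all. Origin: centre of its underside, z up. Stands on the table among the other weights

How it is judged:
By the outcome, as a careful person would: the job done as asked, in the order asked, and still so for the second after the job is handed in, with the robot touching nothing.
It also fails if it takes over 64 s, if anything falls off the work surface, if the arm or the gripper's body presses on something with over 40 N, if the wrist force passes 120 N, or if a joint passes its speed limit or range.

## Working session

There is one attempt and no reset: what is moved stays moved. The work goes in short steps, Python scripts to look and compute and a tool call to move; the robot and the scene stay as the last step left them, time stands still between calls to the robot, and variables do not carry over. Pictures are saved under pics/ and viewed, at most 10 in all, crops included, and the job is handed in when it is done.

Besides the shell and the picture viewer there is one more tool, called after ">>>" by a JSON object that holds its "name" and its "arguments". arm_command: Moves the arm, as the interface text tells. Shifts and turns lie within -1 to 1; 1 stands for 0.2 m of shift or pi/2 rad of turn. Its arguments: {"type":"object","properties":{"targets":{"type":"array"},"grip_force":{"type":"number"}},"required":["targets"]}

```bash
mkdir -p pics; cat > h.py <<'E'
import numpy as np, cv2
from plant import arm
from scipy.spatial.transform import Rotation as Ro
def cloud(c):
    z=c["range_z"];K=c["K"];v,u=np.mgrid[0:480,0:640]
    P=np.stack([(u-K[0,2])/K[0,0]*z,(v-K[1,2])/K[1,1]*z,z],-1)
    return (P-c["t"])@c["R"]
def rec(cam,c,name,n=2):
    return [(round(r["score"],2),np.round((np.array(r["at"])-c["t"])@c["R"],4)) for r in arm.recognise(cam,name)[:n]]
E
python3 - <<'E'
from h import *
s=arm.observe();print({k:np.round(v,3) for k,v in s.items()}, arm.grasp_offset)
for n in ("top","side"):
    c=arm.capture(n);cv2.imwrite(f"pics/{n}0.png",c["frame"]);np.savez(f"{n}0.npz",**c)
    print(n,np.round(c["K"],1).tolist(),np.round(c["R"],3).tolist(),c["t"])
    for k in ("pan","beam","weight_yellow","weight_red"):print(k,rec(n,c,k))
E
```

```text
{'time': np.float64(0.0), 'qpos': array([ 1.179,  0.124,  1.652, -0.   ,  1.368, -0.083]), 'dq': array([ 0.001, -0.   ,  0.   , -0.   , -0.001, -0.001]), 'joint_efforts': array([-0.0000e+00, -4.2360e+01, -3.6545e+01, -0.0000e+00,  7.0000e-03,
        0.0000e+00]), 'ee_pos': array([0.197, 0.619, 0.23 ]), 'tool_rot': array([-4.830e-01, -3.104e+00,  3.000e-03]), 'force': array([ 0.134, -0.06 , -0.08 ]), 'torque': array([-0.01 ,  0.003, -0.028]), 'finger_force': np.float64(0.0), 'width': np.float64(0.086)} 0.0187
top [[583.8, 0.0, 324.1], [0.0, 583.8, 237.6], [0.0, 0.0, 1.0]] [[-0.01, -1.0, -0.029], [-0.991, 0.014, -0.133], [0.133, 0.028, -0.991]] [-0.07402414  0.52955638  1.01676663]
pan [(0.77, array([0.5357, 0.0105, 0.1299])), (0.67, array([ 0.5637, -0.2588,  0.0262]))]
beam [(0.73, array([0.5492, 0.0332, 0.1315]))]
weight_yellow [(0.69, array([ 0.4346, -0.3645,  0.0382])), (0.6, array([0.5341, 0.0109, 0.132 ]))]
weight_red [(0.63, array([ 0.5641, -0.2575,  0.0268]))]
side [[618.4, 0.0, 320.1], [0.0, 618.4, 231.3], [0.0, 0.0, 1.0]] [[0.733, -0.68, -0.003], [-0.458, -0.49, -0.742], [0.503, 0.545, -0.671]] [-0.46079452  0.2491813   0.82715739]
pan [(0.59, array([0.5279, 0.0116, 0.1304]))]
beam [(0.79, array([0.5414, 0.0196, 0.1294]))]
weight_yellow [(0.63, array([ 0.4238, -0.376 ,  0.0391]))]
weight_red [(0.82, array([ 0.5595, -0.2657,  0.0252]))]
```

View pics/top0.png

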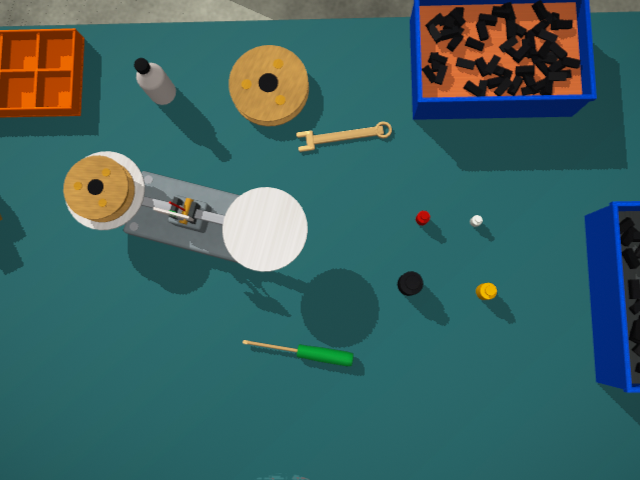

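```bash
python3 - <<'E'
from h import *
for n in("top","side"):
    c=dict(np.load(n+"0.npz"));P=cloud(c);h=cv2.cvtColor(c["frame"],cv2.COLOR_BGR2HSV);ok=c["range_z"]>0
    w=ok&(P[...,1]<-.12)&(P[...,2]>.012)&(P[...,0]>.25)&(P[...,0]<.9)
    N,L,S,_=cv2.connectedComponentsWithStats(w.astype(np.uint8))
    for i in range(1,N):
        if S[i,4]>40:
            q=P[L==i];print(n,"blob",S[i].tolist(),np.median(h[L==i],0),"min",q.min(0).round(3),"max",q.max(0).round(3))
            for lo in (.03,.045):
                t=q[q[:,2]>lo]
                if len(t)>5:print("   top",lo,len(t),((t.min(0)+t.max(0))/2).round(4),t.mean(0).round(4))
    w=ok&(abs(P[...,2]-.131)<.005)&(np.hypot(P[...,0]-.53,P[...,1]-.01)<.12)
    N,L,S,_=cv2.connectedComponentsWithStats(w.astype(np.uint8));i=1+S[1:,4].argmax();q=P[L==i]
    (x,y),r=cv2.minEnclosingCircle(q[:,:2].astype(np.float32));print(n,"pan",S[i].tolist(),x,y,r,q.mean(0),np.median(q[:,2]))
E
```

```text
top blob [412, 19, 185, 99, 15613] [109. 189.  92.] min [ 0.753 -0.555  0.012] max [ 0.9   -0.247  0.106]
   top 0.03 14991 [ 0.8266 -0.4008  0.068 ] [ 0.8218 -0.4049  0.0722]
   top 0.045 14440 [ 0.8266 -0.4008  0.0755] [ 0.8238 -0.4059  0.0736]
top blob [587, 201, 53, 192, 8547] [110. 251. 124.] min [ 0.265 -0.622  0.012] max [ 0.571 -0.554  0.125]
   top 0.03 7812 [ 0.4182 -0.5883  0.0775] [ 0.4254 -0.5725  0.0839]
   top 0.045 7151 [ 0.4182 -0.5883  0.085 ] [ 0.4262 -0.5736  0.0882]
top blob [416, 210, 15, 15, 150] [  1.  245.  171.5] min [ 0.554 -0.273  0.012] max [ 0.578 -0.249  0.044]
   top 0.03 62 [ 0.5646 -0.2604  0.0369] [ 0.565  -0.2602  0.038 ]
top blob [471, 215, 12, 11, 94] [ 33.   12.  222.5] min [ 0.55  -0.367  0.013] max [ 0.569 -0.349  0.036]
   top 0.03 24 [ 0.5595 -0.3586  0.0329] [ 0.5591 -0.3584  0.0324]
top blob [398, 271, 26, 25, 478] [120.  18.  28.] min [ 0.425 -0.254  0.012] max [ 0.466 -0.212  0.068]
   top 0.03 458 [ 0.4456 -0.2331  0.0493] [ 0.4448 -0.2314  0.052 ]
   top 0.045 350 [ 0.4456 -0.233   0.0566] [ 0.4447 -0.2328  0.0549]
top blob [477, 283, 
[... 1348 characters left out ...]
op 0.03 36 [ 0.5597 -0.3606  0.0325] [ 0.5595 -0.3605  0.032 ]
side blob [389, 376, 24, 32, 579] [ 21. 165. 178.] min [ 0.416 -0.386  0.012] max [ 0.445 -0.356  0.052]
   top 0.03 409 [ 0.4306 -0.371   0.0412] [ 0.4282 -0.3731  0.0403]
   top 0.045 145 [ 0.4315 -0.371   0.0487] [ 0.4305 -0.3714  0.0493]
side blob [518, 377, 122, 103, 7646] [110.  36.  80.] min [ 0.39  -0.644  0.067] max [ 0.574 -0.558  0.124]
   top 0.03 7646 [ 0.482  -0.6008  0.0955] [ 0.5085 -0.5882  0.0923]
   top 0.045 7646 [ 0.482  -0.6008  0.0955] [ 0.5085 -0.5882  0.0923]
side pan [229, 148, 86, 53, 3552] 0.5324941873550415 0.012271241284906864 0.07122515887022018 [0.53019165 0.00915578 0.13046295] 0.13048396585536423
```

The top picture shows the pan at (265,229), with the beam running left to the reel at (98,188). Red is at (423,217), white at (476,221), black at (410,284) and yellow at (487,291). Next I'll work out the beam direction and plan the travel to yellow.

```bash
cat >> h.py <<'E'
def plan(wps,p=None,R=None):
    """wps: (x,y,z,yaw of closing line deg); prints slide/rotation per call"""
    s=arm.observe()
    if p is None:p=s["ee_pos"]
    if R is None:R=Ro.from_rotvec(s["tool_rot"]).as_matrix()
    for x,y,z,a in wps:
        a=np.radians(a);Y=np.array([np.cos(a),np.sin(a),0]);Z=np.array([0,0,-1.]);T=np.stack([np.cross(Y,Z),Y,Z],1)
        d=np.array([x,y,z])-p;r=Ro.from_matrix(R.T@T).as_rotvec()
        print("slide",(R.T@d/.2).round(3).tolist(),"rot",(r/(np.pi/2)).round(3).tolist(),"len",np.linalg.norm(d).round(3),"deg",np.degrees(np.linalg.norm(r)).round(1))
        p=np.array([x,y,z]);R=T
E
python3 - <<'E'
from h import *
for n in("top","side"):
    c=dict(np.load(n+"0.npz"));P=cloud(c);ok=c["range_z"]>0
    w=ok&(abs(P[...,2]-.123)<.008)&(np.hypot(P[...,0]-.6,P[...,1]-.3)<.12);q=P[w]
    (x,y),r=cv2.minEnclosingCircle(q[:,:2].astype(np.float32));print("reel",x,y,r,len(q),q.mean(0))
    w=ok&(abs(P[...,2]-.088)<.008)&(np.hypot(P[...,0]-.6,P[...,1]-.3)<.12);q=P[w]
    if len(q)>20:
        (x,y),r=cv2.minEnclosingCircle(q[:,:2].astype(np.float32));print("reelpan",x,y,r,len(q),q.mean(0), np.degrees(np.arctan2(y-.013,x-.5325)))
plan([(.34,.44,.23,30),(.45,.22,.23,-13),(.46,-.02,.23,-13),(.44,-.22,.23,-13),(.4306,-.370,.13,-13)])
E
```

```text
reel 0.6081516146659851 0.30151158571243286 0.056070420891046524 3247 [0.60847    0.30108457 0.12339122]
reelpan 0.6001092791557312 0.27335503697395325 0.09499898552894592 1961 [0.59798821 0.26459858 0.08947823] 75.44290047018418
reel 0.6102966070175171 0.29841917753219604 0.060249775648117065 1313 [0.60740994 0.29732871 0.12237138]
reelpan 0.6033151149749756 0.2817401885986328 0.08178050071001053 971 [0.59282388 0.27364065 0.08920014] 75.23769330108888
slide [-0.951, -0.637, 0.007] rot [-0.0, -0.0, 0.47] len 0.229 deg 42.3
slide [-1.228, -0.074, 0.0] rot [0.0, 0.0, 0.478] len 0.246 deg 43.0
slide [-1.158, 0.319, 0.0] rot [0.0, 0.0, 0.0] len 0.24 deg 0.0
slide [-0.997, 0.128, 0.0] rot [0.0, 0.0, 0.0] len 0.201 deg 0.0
slide [-0.741, 0.123, 0.5] rot [0.0, 0.0, 0.0] len 0.181 deg 0.0
```

>>> {"name": "arm_command", "arguments": {"targets": [{"slide": [-0.95,-0.64,0],"rotation": [0,0,0.47],"jaw": 0},{"slide": [-0.95,-0.64,0],"rotation": [0,0,0.47],"jaw": 0},{"slide": [-0.95,-0.64,0],"rotation": [0,0,0.47],"jaw": 0},{"slide": [-0.95,-0.64,0],"rotation": [0,0,0.47],"jaw": 0},{"slide": [-0.95,-0.64,0],"rotation": [0,0,0.47],"jaw": 0}], "grip_force": 25}}

```text
time: 1.0
ee_pos: [0.3413, 0.4371, 0.2315]
tool_rot: [1.581, 2.714, 0.0]
force: [0.7, 0.3, 1.0]
width: 0.0851
finger_force: 0.0
```

>>> {"name": "arm_command", "arguments": {"targets": [{"slide": [-1,-0.07,0],"rotation": [0,0,0.47],"jaw": 0},{"slide": [-1,-0.07,0],"rotation": [0,0,0.47],"jaw": 0},{"slide": [-1,-0.07,0],"rotation": [0,0,0.47],"jaw": 0},{"slide": [-1,-0.07,0],"rotation": [0,0,0.47],"jaw": 0},{"slide": [-1,-0.07,0],"rotation": [0,0,0.47],"jaw": 0}]}}

```text
time: 1.5
ee_pos: [0.4297, 0.2549, 0.2317]
tool_rot: [2.458, 1.954, 0.001]
force: [-0.6, -0.8, -0.1]
width: 0.085
finger_force: 0.0
```

>>> {"name": "arm_command", "arguments": {"targets": [{"slide": [-1,0.2,0],"rotation": [0,0,0],"jaw": 0},{"slide": [-1,0.2,0],"rotation": [0,0,0],"jaw": 0},{"slide": [-1,0.2,0],"rotation": [0,0,0],"jaw": 0},{"slide": [-1,0.2,0],"rotation": [0,0,0],"jaw": 0}]}}

```text
time: 1.9
ee_pos: [0.4238, 0.0577, 0.2317]
tool_rot: [2.445, 1.971, 0.001]
force: [1.8, -0.2, 0.2]
width: 0.0854
finger_force: 0.0
```

>>> {"name": "arm_command", "arguments": {"targets": [{"slide": [-1,0.2,0],"rotation": [0,0,0],"jaw": 0},{"slide": [-1,0.2,0],"rotation": [0,0,0],"jaw": 0},{"slide": [-1,0.2,0],"rotation": [0,0,0],"jaw": 0},{"slide": [-1,0.2,0],"rotation": [0,0,0],"jaw": 0},{"slide": [-1,0.2,0],"rotation": [0,0,0],"jaw": 0}]}}

```text
time: 2.4
ee_pos: [0.42, -0.1492, 0.2317]
tool_rot: [2.452, 1.961, -0.001]
force: [-0.2, 0.7, -0.2]
width: 0.0852
finger_force: 0.0
```

```bash
python3 - <<'E'
from h import *
s=arm.observe();print(s["time"],s["ee_pos"],s["qpos"])
plan([(.4306,-.370,.10,-14),(.4306,-.370,.007,-14)])
E
```

```text
2.4 [ 0.42002716 -0.14916772  0.23173311] [-4.60916448e-01 -3.52098608e-01  2.08469414e+00 -1.42082561e-03
  1.40791897e+00 -2.38940898e-01]
slide [-1.064, 0.294, 0.661] rot [0.0, 0.001, 0.014] len 0.257 deg 1.3
slide [0.0, 0.0, 0.465] rot [0.0, 0.0, 0.0] len 0.093 deg 0.0
```

>>> {"name": "arm_command", "arguments": {"targets": [{"slide": [-1,0.29,0.2],"rotation": [0,0,0.014],"jaw": 0},{"slide": [-1,0.29,0.5],"rotation": [0,0,0.014],"jaw": 0},{"slide": [-1,0.29,0.5],"rotation": [0,0,0.014],"jaw": 0},{"slide": [-1,0.29,0.5],"rotation": [0,0,0.014],"jaw": 0},{"slide": [-1,0.29,0.5],"rotation": [0,0,0.014],"jaw": 0}]}}

```text
time: 2.9
ee_pos: [0.4344, -0.3536, 0.1294]
tool_rot: [-2.468, -1.942, 0.0]
force: [-0.8, 0.2, -0.3]
width: 0.0851
finger_force: 0.0
```

```bash
python3 - <<'E'
from h import *
s=arm.observe();print(s["time"],s["ee_pos"])
c=arm.capture("wrist");cv2.imwrite("pics/w1.png",c["frame"]);np.savez("w1.npz",**c)
print(c["K"],rec("wrist",c,"weight_yellow"))
plan([(.4306,-.370,.007,-14)])
E
```

```text
2.9 [ 0.43436701 -0.35364953  0.12943627]
[[371.64829954   0.         321.11506151]
 [  0.         371.64829954 240.46288193]
 [  0.           0.           1.        ]] [(0.67, array([ 0.4313, -0.3664,  0.0336]))]
slide [-0.086, 0.008, 0.605] rot [-0.003, -0.002, 0.003] len 0.122 deg 0.4
```

View pics/w1.png

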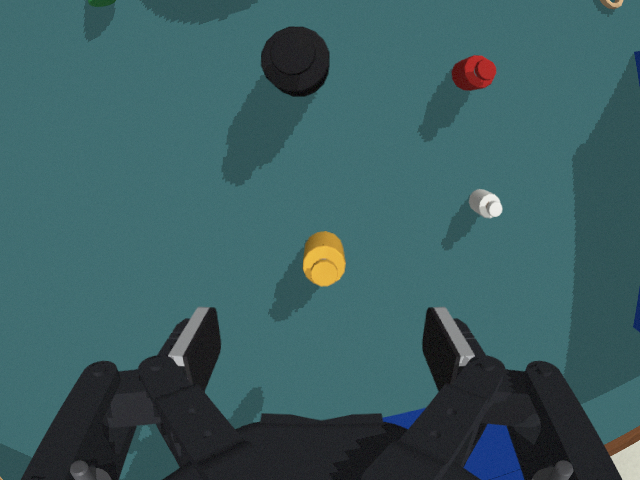

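The wrist view shows yellow at (324,258), centred between the fingers. Red is at (474,72), white at (486,204) and black at (295,60). I'll go down and grip.

>>> {"name": "arm_command", "arguments": {"targets": [{"slide": [-0.085,0.01,0.2],"rotation": [0,0,0],"jaw": 0},{"slide": [-0.085,0.01,0.4],"rotation": [0,0,0],"jaw": 0},{"slide": [-0.085,0.01,0.54],"rotation": [0,0,0],"jaw": 0.3},{"slide": [-0.085,0.01,0.6],"rotation": [0,0,0],"jaw": 0.4},{"slide": [-0.085,0.01,0.6],"rotation": [0,0,0],"jaw": 0.5}]}}

```text
time: 3.5
ee_pos: [0.4323, -0.3675, 0.0102]
tool_rot: [-2.465, -1.943, 0.0]
force: [-0.7, -0.3, 0.7]
width: 0.0444
finger_force: 0.0
```

>>> {"name": "arm_command", "arguments": {"targets": [{"slide": [0,0,0],"rotation": [0,0,0],"jaw": 0.6},{"slide": [0,0,0],"rotation": [0,0,0],"jaw": 0.7},{"slide": [0,0,0],"rotation": [0,0,0],"jaw": 0.8},{"slide": [0,0,0],"rotation": [0,0,0],"jaw": 1},{"slide": [0,0,0],"rotation": [0,0,0],"jaw": 1}]}}

```text
time: 4.0
ee_pos: [0.4341, -0.3703, 0.0137]
tool_rot: [2.466, 1.941, 0.002]
force: [0.9, 2.4, 6.3]
width: 0.0294
finger_force: 25.7
```

>>> {"name": "arm_command", "arguments": {"targets": [{"slide": [0,0,0],"rotation": [0,0,0],"jaw": 1},{"slide": [0,0,0],"rotation": [0,0,0],"jaw": 1}]}}

```text
time: 4.2
ee_pos: [0.4341, -0.3703, 0.0137]
tool_rot: [2.466, 1.941, 0.002]
force: [-0.2, 2.7, 7.1]
width: 0.029
finger_force: 25.7
```

>>> {"name": "arm_command", "arguments": {"targets": [{"slide": [0,0,-0.05],"rotation": [0,0,0],"jaw": 1},{"slide": [0,0,-0.2],"rotation": [0,0,0],"jaw": 1},{"slide": [0,0,-0.45],"rotation": [0,0,0],"jaw": 1},{"slide": [0,0,-0.7],"rotation": [0,0,0],"jaw": 1},{"slide": [0,0,-0.95],"rotation": [0,0,0],"jaw": 1}]}}

```text
time: 4.7
ee_pos: [0.432, -0.3688, 0.2031]
tool_rot: [-2.468, -1.943, 0.001]
force: [0.5, 0.4, -1.8]
width: 0.0291
finger_force: 25.1
```

>>> {"name": "arm_command", "arguments": {"targets": [{"slide": [0.25,0,0],"rotation": [0,0,0],"jaw": 1},{"slide": [0.45,0.02,0],"rotation": [0,0,0],"jaw": 1},{"slide": [0.65,0.04,0],"rotation": [0,0,0],"jaw": 1},{"slide": [0.8,0.05,0],"rotation": [0,0,0],"jaw": 1},{"slide": [0.95,0.05,0],"rotation": [0,0,0],"jaw": 1}]}}

```text
time: 5.2
ee_pos: [0.4868, -0.1854, 0.2015]
tool_rot: [2.468, 1.944, -0.0]
force: [1.9, 0.4, -2.2]
width: 0.0285
finger_force: 25.2
```

```bash
python3 - <<'E'
from h import *
s=arm.observe();print(s["time"],s["ee_pos"],s["force"],s["width"])
c=arm.capture("side");cv2.imwrite("pics/s1.png",c["frame"][60:460,160:640])
P=cloud(c);h=cv2.cvtColor(c["frame"],cv2.COLOR_BGR2HSV)
w=(c["range_z"]>0)&(abs(h[...,0].astype(int)-22)<5)&(h[...,1]>130)&(P[...,2]>.1)&(np.linalg.norm(P[...,:2]-s["ee_pos"][:2],axis=-1)<.05)
q=P[w];print(w.sum(),q.min(0),q.max(0))
plan([(.540,.042,.20,-14.7),(.540,.042,.1447,-14.7)])
E
```

```text
5.2 [ 0.48680785 -0.18544209  0.20148652] [ 1.86948915  0.37185139 -2.22534233] 0.0285204087501214
512 [ 0.46630207 -0.2031038   0.18955506] [ 0.50115685 -0.17727395  0.25385406]
slide [1.15, -0.003, 0.011] rot [-0.0, -0.002, 0.014] len 0.23 deg 1.3
slide [0.0, 0.0, 0.277] rot [0.0, 0.0, 0.0] len 0.055 deg 0.0
```

View pics/s1.png

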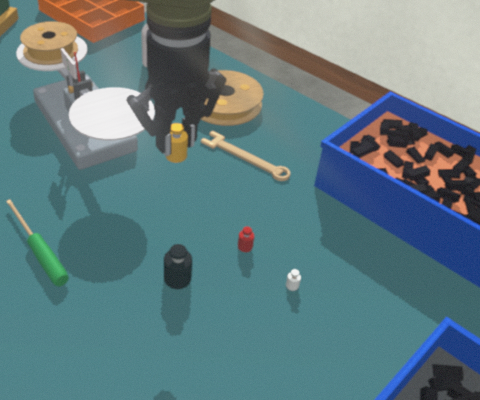

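Yellow hangs upright in the grip at about (177,143) in the crop. The other weights are untouched. I'll carry it over the pan now.

>>> {"name": "arm_command", "arguments": {"targets": [{"slide": [0.2,0,0],"rotation": [0,0,0.014],"jaw": 1},{"slide": [0.4,0,0],"rotation": [0,0,0.014],"jaw": 1},{"slide": [0.6,0,0],"rotation": [0,0,0.014],"jaw": 1},{"slide": [0.8,0,0],"rotation": [0,0,0.014],"jaw": 1},{"slide": [1,0,0],"rotation": [0,0,0.014],"jaw": 1}]}}

```text
time: 5.75
ee_pos: [0.5335, 0.0088, 0.2015]
tool_rot: [2.489, 1.916, -0.0]
force: [1.2, 0.7, -2.8]
width: 0.0292
finger_force: 25.2
```

>>> {"name": "arm_command", "arguments": {"targets": [{"slide": [0.1,0,0],"rotation": [0,0,0],"jaw": 1},{"slide": [0.15,0,0.05],"rotation": [0,0,0],"jaw": 1},{"slide": [0.15,0,0.12],"rotation": [0,0,0],"jaw": 1},{"slide": [0.15,0,0.17],"rotation": [0,0,0],"jaw": 1},{"slide": [0.15,0,0.2],"rotation": [0,0,0],"jaw": 1}]}}

```text
time: 6.25
ee_pos: [0.5401, 0.0354, 0.1588]
tool_rot: [-2.489, -1.914, 0.005]
force: [-0.7, 0.0, -1.8]
width: 0.029
finger_force: 25.2
```

```bash
python3 - <<'E'
from h import *
s=arm.observe();print(s["time"],s["ee_pos"],s["force"],s["width"])
c=arm.capture("side");cv2.imwrite("pics/s2.png",cv2.resize(c["frame"][100:280,160:400],None,fx=3,fy=3))
plan([(.540,.042,.147,-14.7)])
E
```

```text
6.25 [0.5400684  0.03536761 0.15876795] [-0.67642741  0.01234083 -1.80052731] 0.02903310211422102
slide [0.032, -0.007, 0.056] rot [-0.003, 0.001, -0.002] len 0.013 deg 0.3
```

View pics/s2.png

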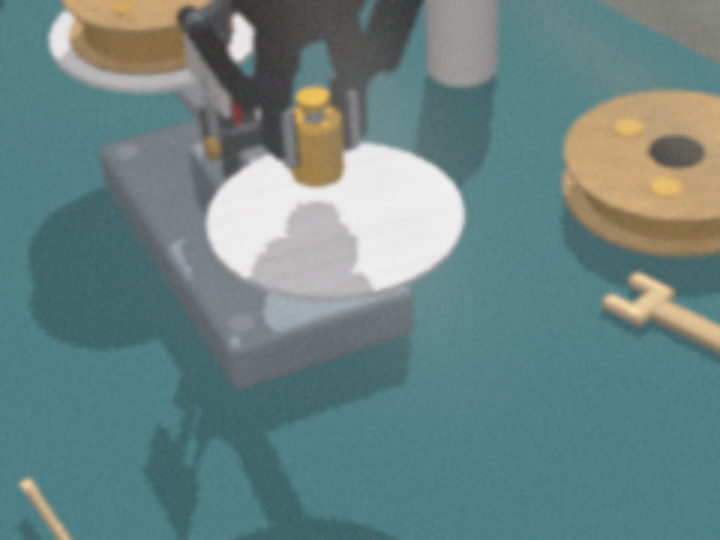

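Yellow is just above the pan's rear half, with its base at about (318,178) in the enlarged crop. I'll creep down from here.

>>> {"name": "arm_command", "arguments": {"targets": [{"slide": [0,0,0.01],"rotation": [0,0,0],"jaw": 1},{"slide": [0,0,0.02],"rotation": [0,0,0],"jaw": 1},{"slide": [0,0,0.03],"rotation": [0,0,0],"jaw": 1},{"slide": [0,0,0.035],"rotation": [0,0,0],"jaw": 1},{"slide": [0,0,0.04],"rotation": [0,0,0],"jaw": 1}]}}

```text
time: 6.8
ee_pos: [0.5416, 0.0364, 0.1535]
tool_rot: [2.489, 1.916, 0.001]
force: [-0.3, -0.2, -0.9]
width: 0.0288
finger_force: 25.2
```

>>> {"name": "arm_command", "arguments": {"targets": [{"slide": [0,0,0.01],"rotation": [0,0,0],"jaw": 1},{"slide": [0,0,0.015],"rotation": [0,0,0],"jaw": 1},{"slide": [0,0,0.015],"rotation": [0,0,0],"jaw": 1}]}}

```text
time: 7.1
ee_pos: [0.5413, 0.0366, 0.1501]
tool_rot: [-2.489, -1.917, 0.001]
force: [-0.4, 0.1, -1.6]
width: 0.029
finger_force: 25.2
```

>>> {"name": "arm_command", "arguments": {"targets": [{"slide": [0,0,0.005],"rotation": [0,0,0],"jaw": 1},{"slide": [0,0,0.01],"rotation": [0,0,0],"jaw": 1},{"slide": [0,0,0.01],"rotation": [0,0,0],"jaw": 1}]}}

```text
time: 7.4
ee_pos: [0.5414, 0.0365, 0.1481]
tool_rot: [-2.489, -1.916, 0.0]
force: [0.5, 0.2, -1.9]
width: 0.0289
finger_force: 25.2
```

>>> {"name": "arm_command", "arguments": {"targets": [{"slide": [0,0,0.005],"rotation": [0,0,0],"jaw": 1},{"slide": [0,0,0.01],"rotation": [0,0,0],"jaw": 1},{"slide": [0,0,0.01],"rotation": [0,0,0],"jaw": 1}]}}

```text
time: 7.7
ee_pos: [0.5414, 0.0365, 0.1461]
tool_rot: [-2.489, -1.916, 0.0]
force: [0.7, -1.1, -2.0]
width: 0.0293
finger_force: 25.2
```

>>> {"name": "arm_command", "arguments": {"targets": [{"slide": [0,0,0.005],"rotation": [0,0,0],"jaw": 1},{"slide": [0,0,0.01],"rotation": [0,0,0],"jaw": 1},{"slide": [0,0,0.01],"rotation": [0,0,0],"jaw": 1}]}}

```text
time: 8.0
ee_pos: [0.5416, 0.0365, 0.1446]
tool_rot: [2.489, 1.916, 0.0]
force: [-0.6, 0.3, -0.2]
width: 0.0291
finger_force: 25.4
```

>>> {"name": "arm_command", "arguments": {"targets": [{"slide": [0,0,0.005],"rotation": [0,0,0],"jaw": 1},{"slide": [0,0,0.005],"rotation": [0,0,0],"jaw": 1}]}}

```text
time: 8.2
ee_pos: [0.5415, 0.0364, 0.1435]
tool_rot: [2.489, 1.916, 0.0]
force: [-0.7, -0.9, 0.3]
width: 0.0292
finger_force: 25.4
```

>>> {"name": "arm_command", "arguments": {"targets": [{"slide": [0,0,0],"rotation": [0,0,0],"jaw": 0.6},{"slide": [0,0,0],"rotation": [0,0,0],"jaw": 0.5},{"slide": [0,0,0],"rotation": [0,0,0],"jaw": 0.4},{"slide": [0,0,0],"rotation": [0,0,0],"jaw": 0.3},{"slide": [0,0,0],"rotation": [0,0,0],"jaw": 0.2}]}}

```text
time: 8.7
ee_pos: [0.5415, 0.0365, 0.1433]
tool_rot: [2.489, 1.917, 0.0]
force: [-0.1, 0.2, -0.0]
width: 0.0682
finger_force: 0.0
```

>>> {"name": "arm_command", "arguments": {"targets": [{"slide": [0,0,-0.04],"rotation": [0,0,0],"jaw": 0.2},{"slide": [0,0,-0.15],"rotation": [0,0,0],"jaw": 0.1},{"slide": [0,0,-0.3],"rotation": [0,0,0],"jaw": 0},{"slide": [0,0,-0.4],"rotation": [0,0,0],"jaw": 0},{"slide": [0,0,-0.4],"rotation": [0,0,0],"jaw": 0}]}}

```text
time: 9.2
ee_pos: [0.5437, 0.0365, 0.2281]
tool_rot: [2.485, 1.914, 0.01]
force: [0.1, -0.1, 0.4]
width: 0.0854
finger_force: 0.0
```

```bash
python3 - <<'E'
from h import *
s=arm.observe();print(s["time"],s["ee_pos"],s["force"],s["width"])
c=arm.capture("side");P=cloud(c);h=cv2.cvtColor(c["frame"],cv2.COLOR_BGR2HSV)
w=(c["range_z"]>0)&(abs(h[...,0].astype(int)-22)<5)&(h[...,1]>130)&(P[...,2]>.1)&(np.linalg.norm(P[...,:2]-s["ee_pos"][:2],axis=-1)<.05)
q=P[w];print(w.sum(),q.min(0),q.max(0));cv2.imwrite("pics/s3.png",cv2.resize(c["frame"][100:280,160:400],None,fx=3,fy=3))
plan([(.555,-.13,.21,-14.7),(.5655,-.2615,.13,-14.7),(.5655,-.2615,.007,-14.7)])
E
```

```text
9.2 [0.54371329 0.03645883 0.22807433] [ 0.13878592 -0.11664045  0.35558844] 0.0853738755868051
182 [0.52422204 0.02134414 0.13421807] [0.5530204  0.04931922 0.18298225]
slide [-0.789, 0.273, 0.078] rot [0.003, -0.001, -0.001] len 0.168 deg 0.3
slide [-0.623, 0.218, 0.4] rot [0.0, 0.0, 0.0] len 0.154 deg 0.0
slide [0.0, 0.0, 0.615] rot [0.0, 0.0, 0.0] len 0.123 deg 0.0
```

View pics/s3.png

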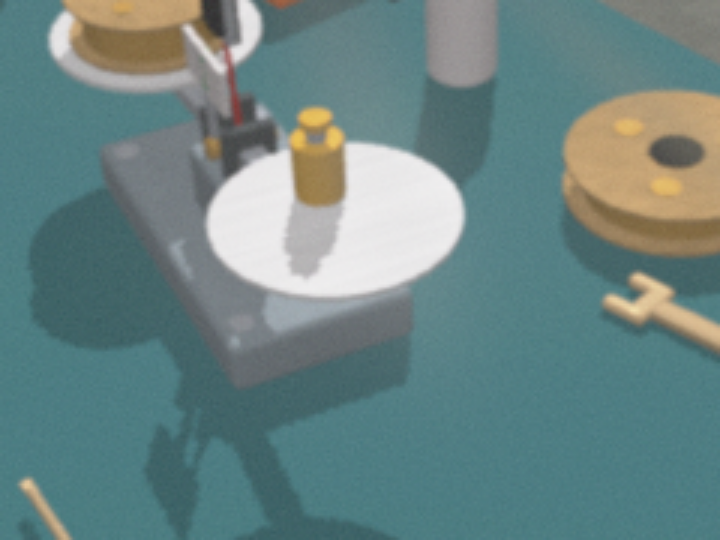

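Yellow stands upright on the pan, base at about (320,195), and the pan is still up. Next is red.

>>> {"name": "arm_command", "arguments": {"targets": [{"slide": [-0.25,0.09,0],"rotation": [0,0,0],"jaw": 0},{"slide": [-0.5,0.18,0],"rotation": [0,0,0],"jaw": 0},{"slide": [-0.75,0.27,0],"rotation": [0,0,0],"jaw": 0},{"slide": [-0.95,0.35,0.1],"rotation": [0,0,0],"jaw": 0},{"slide": [-0.95,0.35,0.2],"rotation": [0,0,0],"jaw": 0}]}}

```text
time: 9.75
ee_pos: [0.5606, -0.1696, 0.1824]
tool_rot: [2.493, 1.91, -0.001]
force: [-0.6, 0.1, -0.7]
width: 0.0852
finger_force: 0.0
```

```bash
python3 - <<'E'
from h import *
plan([(.5655,-.2615,.10,-14.7),(.5655,-.2615,.007,-14.7)])
E
```

```text
slide [-0.437, 0.143, 0.413] rot [0.001, 0.001, -0.004] len 0.123 deg 0.4
slide [0.0, 0.0, 0.465] rot [0.0, 0.0, 0.0] len 0.093 deg 0.0
```

>>> {"name": "arm_command", "arguments": {"targets": [{"slide": [-0.2,0.07,0.1],"rotation": [0,0,0],"jaw": 0},{"slide": [-0.42,0.14,0.3],"rotation": [0,0,0],"jaw": 0},{"slide": [-0.42,0.14,0.4],"rotation": [0,0,0],"jaw": 0},{"slide": [-0.42,0.14,0.4],"rotation": [0,0,0],"jaw": 0},{"slide": [-0.42,0.14,0.4],"rotation": [0,0,0],"jaw": 0}]}}

```text
time: 10.25
ee_pos: [0.5651, -0.2526, 0.1017]
tool_rot: [-2.487, -1.914, 0.002]
force: [-0.5, -0.0, -0.0]
width: 0.0853
finger_force: 0.0
```

```bash
python3 - <<'E'
from h import *
c=arm.capture("wrist");print(rec("wrist",c,"weight_red"),arm.observe()["ee_pos"])
plan([(.5655,-.2615,.008,-14.7)])
E
```

```text
[(0.55, array([ 0.5653, -0.254 ,  0.032 ]))] [ 0.56693994 -0.25292755  0.10471812]
slide [-0.043, 0.003, 0.484] rot [0.001, 0.0, -0.001] len 0.097 deg 0.1
```

>>> {"name": "arm_command", "arguments": {"targets": [{"slide": [-0.04,0,0.2],"rotation": [0,0,0],"jaw": 0},{"slide": [-0.04,0,0.4],"rotation": [0,0,0],"jaw": 0.2},{"slide": [-0.04,0,0.48],"rotation": [0,0,0],"jaw": 0.3},{"slide": [-0.04,0,0.49],"rotation": [0,0,0],"jaw": 0.4},{"slide": [-0.04,0,0.49],"rotation": [0,0,0],"jaw": 0.5}]}}

```text
time: 10.85
ee_pos: [0.5653, -0.2612, 0.007]
tool_rot: [2.487, 1.916, 0.001]
force: [-0.3, 0.1, 0.5]
width: 0.043
finger_force: 0.0
```

>>> {"name": "arm_command", "arguments": {"targets": [{"slide": [0,0,0],"rotation": [0,0,0],"jaw": 0.6},{"slide": [0,0,0],"rotation": [0,0,0],"jaw": 0.65},{"slide": [0,0,0],"rotation": [0,0,0],"jaw": 0.7},{"slide": [0,0,0],"rotation": [0,0,0],"jaw": 0.8},{"slide": [0,0,0],"rotation": [0,0,0],"jaw": 1}]}}

```text
time: 11.35
ee_pos: [0.5657, -0.2619, 0.0073]
tool_rot: [2.487, 1.914, 0.003]
force: [1.2, 0.5, 6.5]
width: 0.0231
finger_force: 24.5
```

>>> {"name": "arm_command", "arguments": {"targets": [{"slide": [0,0,0],"rotation": [0,0,0],"jaw": 1},{"slide": [0,0,0],"rotation": [0,0,0],"jaw": 1}]}}

```text
time: 11.55
ee_pos: [0.5657, -0.262, 0.0073]
tool_rot: [2.487, 1.914, 0.003]
force: [1.2, 0.2, 5.7]
width: 0.0229
finger_force: 24.5
```

>>> {"name": "arm_command", "arguments": {"targets": [{"slide": [0,0,-0.05],"rotation": [0,0,0],"jaw": 1},{"slide": [0,0,-0.2],"rotation": [0,0,0],"jaw": 1},{"slide": [0,0,-0.45],"rotation": [0,0,0],"jaw": 1},{"slide": [0,0,-0.7],"rotation": [0,0,0],"jaw": 1},{"slide": [0,0,-0.95],"rotation": [0,0,0],"jaw": 1}]}}

```text
time: 12.05
ee_pos: [0.5631, -0.2607, 0.1966]
tool_rot: [-2.488, -1.915, 0.002]
force: [0.2, -0.9, -0.5]
width: 0.0229
finger_force: 24.7
```

```bash
python3 - <<'E'
from h import *
c=arm.capture("side");s=arm.observe();print(s["time"],s["ee_pos"],s["force"],s["width"])
P=cloud(c);h=cv2.cvtColor(c["frame"],cv2.COLOR_BGR2HSV)
w=(c["range_z"]>0)&((h[...,0]<6)|(h[...,0]>174))&(h[...,1]>130)&(P[...,2]>.1)&(np.linalg.norm(P[...,:2]-s["ee_pos"][:2],axis=-1)<.05)
q=P[w];print(w.sum(),q.min(0),q.max(0))
plan([(.524,-.020,.20,-14.7)])
E
```

```text
12.1 [ 0.56747433 -0.26314485  0.20815258] [ 2.62558705 -1.15984492  5.75472095] 0.023006609340207734
216 [ 0.54485848 -0.27381597  0.19167235] [ 0.57308299 -0.25547259  0.2466818 ]
slide [1.12, -0.521, 0.029] rot [0.009, 0.002, -0.001] len 0.247 deg 0.8
```

>>> {"name": "arm_command", "arguments": {"targets": [{"slide": [0.2,-0.09,0],"rotation": [0,0,0],"jaw": 1},{"slide": [0.4,-0.19,0],"rotation": [0,0,0],"jaw": 1},{"slide": [0.6,-0.28,0],"rotation": [0,0,0],"jaw": 1},{"slide": [0.8,-0.37,0],"rotation": [0,0,0],"jaw": 1},{"slide": [0.95,-0.44,0],"rotation": [0,0,0],"jaw": 1}]}}

```text
time: 12.6
ee_pos: [0.5262, -0.0528, 0.1947]
tool_rot: [-2.487, -1.917, 0.001]
force: [0.0, -0.0, -0.7]
width: 0.0229
finger_force: 24.9
```

>>> {"name": "arm_command", "arguments": {"targets": [{"slide": [0.1,-0.05,0],"rotation": [0,0,0],"jaw": 1},{"slide": [0.15,-0.06,0.03],"rotation": [0,0,0],"jaw": 1},{"slide": [0.15,-0.06,0.1],"rotation": [0,0,0],"jaw": 1},{"slide": [0.15,-0.06,0.17],"rotation": [0,0,0],"jaw": 1},{"slide": [0.15,-0.06,0.2],"rotation": [0,0,0],"jaw": 1}]}}

```text
time: 13.1
ee_pos: [0.5223, -0.0238, 0.1521]
tool_rot: [-2.488, -1.913, 0.006]
force: [0.2, -0.7, -2.2]
width: 0.0232
finger_force: 24.9
```

```bash
python3 - <<'E'
from h import *
c=arm.capture("side");s=arm.observe();print(s["time"],s["ee_pos"],s["force"],s["width"])
cv2.imwrite("pics/s4.png",cv2.resize(c["frame"][100:280,160:400],None,fx=3,fy=3))
plan([(.524,-.020,.142,-14.7)])
E
```

```text
13.15 [ 0.52199733 -0.02373513  0.15162764] [-0.45112183 -0.51001894 -1.73901749] 0.02299477197452827
slide [0.021, 0.005, 0.048] rot [-0.004, 0.001, -0.002] len 0.011 deg 0.4
```

View pics/s4.png

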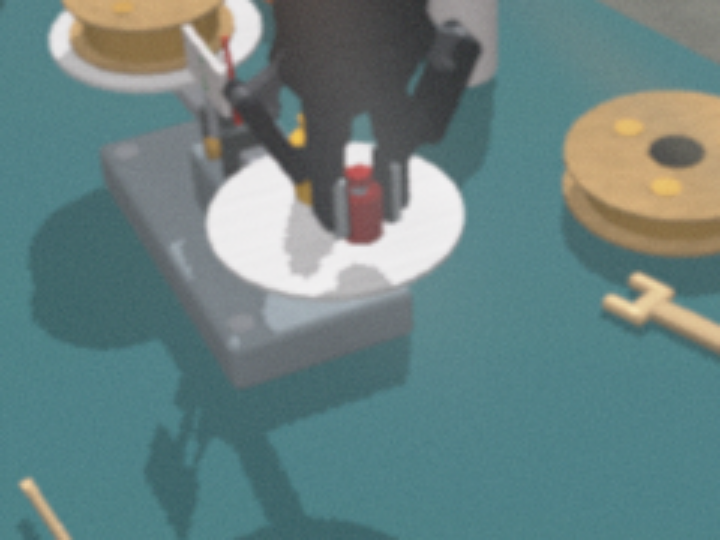

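Red is upright in the grip over the pan's front half, base at about (362,237), clear of yellow. I'll lower it to contact, then ease the pan down to level.

>>> {"name": "arm_command", "arguments": {"targets": [{"slide": [0.01,0,0.015],"rotation": [0,0,0],"jaw": 1},{"slide": [0.01,0,0.03],"rotation": [0,0,0],"jaw": 1},{"slide": [0.01,0,0.045],"rotation": [0,0,0],"jaw": 1},{"slide": [0.01,0,0.055],"rotation": [0,0,0],"jaw": 1},{"slide": [0.01,0,0.06],"rotation": [0,0,0],"jaw": 1}]}}

```text
time: 13.65
ee_pos: [0.5242, -0.021, 0.1433]
tool_rot: [2.489, 1.917, 0.0]
force: [-0.4, -0.4, -0.0]
width: 0.0228
finger_force: 24.9
```

>>> {"name": "arm_command", "arguments": {"targets": [{"slide": [0,0,0.005],"rotation": [0,0,0],"jaw": 1},{"slide": [0,0,0.01],"rotation": [0,0,0],"jaw": 1},{"slide": [0,0,0.015],"rotation": [0,0,0],"jaw": 1},{"slide": [0,0,0.02],"rotation": [0,0,0],"jaw": 1},{"slide": [0,0,0.025],"rotation": [0,0,0],"jaw": 1}]}}

```text
time: 14.15
ee_pos: [0.5242, -0.021, 0.1383]
tool_rot: [2.489, 1.917, 0.0]
force: [-0.6, -0.6, -0.5]
width: 0.0232
finger_force: 24.9
```

>>> {"name": "arm_command", "arguments": {"targets": [{"slide": [0,0,0.008],"rotation": [0,0,0],"jaw": 1},{"slide": [0,0,0.016],"rotation": [0,0,0],"jaw": 1},{"slide": [0,0,0.024],"rotation": [0,0,0],"jaw": 1},{"slide": [0,0,0.032],"rotation": [0,0,0],"jaw": 1},{"slide": [0,0,0.04],"rotation": [0,0,0],"jaw": 1}]}}

```text
time: 14.65
ee_pos: [0.5242, -0.0211, 0.1302]
tool_rot: [2.489, 1.916, 0.0]
force: [-0.2, -0.4, 0.6]
width: 0.0232
finger_force: 24.9
```

Down another 12 mm to about 0.118, then open.

>>> {"name": "arm_command", "arguments": {"targets": [{"slide": [0,0,0.012],"rotation": [0,0,0],"jaw": 1},{"slide": [0,0,0.024],"rotation": [0,0,0],"jaw": 1},{"slide": [0,0,0.036],"rotation": [0,0,0],"jaw": 1},{"slide": [0,0,0.048],"rotation": [0,0,0],"jaw": 1},{"slide": [0,0,0.058],"rotation": [0,0,0],"jaw": 1}]}}

```text
time: 15.15
ee_pos: [0.5242, -0.021, 0.1185]
tool_rot: [2.489, 1.917, 0.0]
force: [0.9, -0.6, -0.1]
width: 0.0229
finger_force: 24.9
```

```bash
python3 - <<'E'
from h import *
c=arm.capture("side");s=arm.observe();print(s["time"],s["ee_pos"],s["force"])
P=cloud(c);w=(c["range_z"]>0)&(c["frame"].min(-1)>170)&(P[...,2]>.08)&(np.hypot(P[...,0]-.5325,P[...,1]-.013)<.065)
print(w.sum(),np.median(P[w],0))
E
```

```text
15.2 [ 0.5239754  -0.02091061  0.11809964] [ 0.56096767 -0.72084149  0.07555441]
1738 [0.50928689 0.00153804 0.11081593]
```

The pan is at 0.111, nearly level. I'll open gently, wait and withdraw.

>>> {"name": "arm_command", "arguments": {"targets": [{"slide": [0,0,0],"rotation": [0,0,0],"jaw": 0.68},{"slide": [0,0,0],"rotation": [0,0,0],"jaw": 0.6},{"slide": [0,0,0],"rotation": [0,0,0],"jaw": 0.5},{"slide": [0,0,0],"rotation": [0,0,0],"jaw": 0.4},{"slide": [0,0,0],"rotation": [0,0,0],"jaw": 0.3}]}}

```text
time: 15.7
ee_pos: [0.5243, -0.021, 0.1188]
tool_rot: [2.489, 1.917, 0.0]
force: [0.2, 0.5, -1.5]
width: 0.0599
finger_force: 0.0
```

>>> {"name": "arm_command", "arguments": {"targets": [{"slide": [0,0,-0.03],"rotation": [0,0,0],"jaw": 0.2},{"slide": [0,0,-0.08],"rotation": [0,0,0],"jaw": 0.2},{"slide": [0,0,-0.18],"rotation": [0,0,0],"jaw": 0.2},{"slide": [0,0,-0.35],"rotation": [0,0,0],"jaw": 0.1},{"slide": [0,0,-0.5],"rotation": [0,0,0],"jaw": 0}]}}

```text
time: 16.2
ee_pos: [0.5243, -0.021, 0.2209]
tool_rot: [2.489, 1.916, 0.001]
force: [0.6, -0.4, -0.4]
width: 0.0856
finger_force: 0.0
```

>>> {"name": "arm_command", "arguments": {"targets": [{"slide": [-0.2,0,-0.05],"rotation": [0,0,0],"jaw": 0},{"slide": [-0.4,0.05,-0.1],"rotation": [0,0,0],"jaw": 0},{"slide": [-0.6,0.05,-0.1],"rotation": [0,0,0],"jaw": 0},{"slide": [-0.7,0.05,-0.1],"rotation": [0,0,0],"jaw": 0},{"slide": [-0.7,0.05,-0.1],"rotation": [0,0,0],"jaw": 0}]}}

```text
time: 16.7
ee_pos: [0.4978, -0.1611, 0.24]
tool_rot: [2.491, 1.911, 0.001]
force: [-0.1, 0.6, -0.6]
width: 0.0849
finger_force: 0.0
```

>>> {"name": "arm_command", "arguments": {"targets": [{"slide": [0,0,0],"rotation": [0,0,0],"jaw": 0},{"slide": [0,0,0],"rotation": [0,0,0],"jaw": 0},{"slide": [0,0,0],"rotation": [0,0,0],"jaw": 0},{"slide": [0,0,0],"rotation": [0,0,0],"jaw": 0},{"slide": [0,0,0],"rotation": [0,0,0],"jaw": 0}]}}

```text
time: 17.2
ee_pos: [0.4982, -0.1583, 0.2387]
tool_rot: [-2.488, -1.918, 0.0]
force: [-0.0, -0.1, 0.2]
width: 0.0854
finger_force: 0.0
```

>>> {"name": "arm_command", "arguments": {"targets": [{"slide": [0,0,0],"rotation": [0,0,0],"jaw": 0},{"slide": [0,0,0],"rotation": [0,0,0],"jaw": 0},{"slide": [0,0,0],"rotation": [0,0,0],"jaw": 0},{"slide": [0,0,0],"rotation": [0,0,0],"jaw": 0},{"slide": [0,0,0],"rotation": [0,0,0],"jaw": 0}]}}

```text
time: 17.7
ee_pos: [0.4981, -0.1589, 0.2387]
tool_rot: [-2.489, -1.916, 0.0]
force: [-0.4, -0.7, 0.2]
width: 0.085
finger_force: 0.0
```

```bash
python3 - <<'E'
from h import *
c=arm.capture("side");s=arm.observe();print(s["time"],s["ee_pos"],s["force"])
P=cloud(c);w=(c["range_z"]>0)&(c["frame"].min(-1)>170)&(P[...,2]>.08)&(np.hypot(P[...,0]-.5325,P[...,1]-.013)<.065)
print(w.sum(),np.median(P[w],0))
cv2.imwrite("pics/s5.png",cv2.resize(c["frame"][100:280,160:400],None,fx=3,fy=3))
E
```

```text
17.75 [ 0.49805469 -0.15896662  0.23870202] [ 0.51584917  0.19407274 -0.20035048]
2073 [0.51606007 0.00650269 0.10904492]
```

View pics/s5.png

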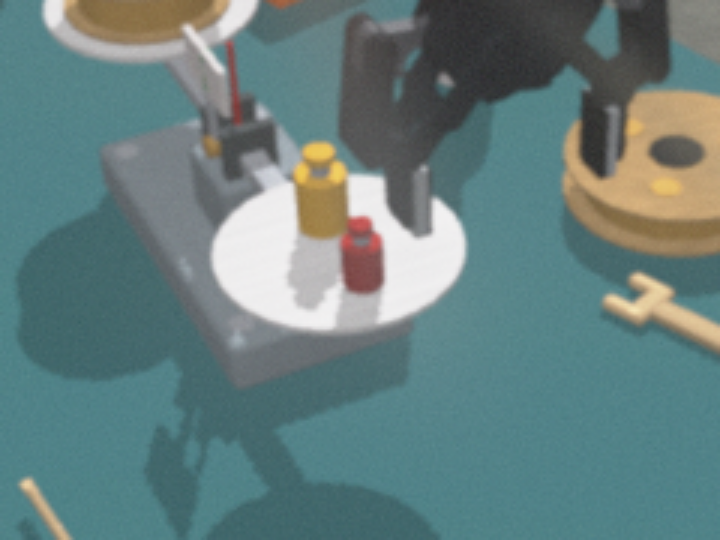

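Yellow, base at about (322,230), and red, base at about (363,285), stand upright on the pan. The pan is at 0.109 m, so the beam is level, and the gripper is clear. One more second to settle, then I'll hand in.

>>> {"name": "arm_command", "arguments": {"targets": [{"slide": [0,0,0],"rotation": [0,0,0],"jaw": 0},{"slide": [0,0,0],"rotation": [0,0,0],"jaw": 0},{"slide": [0,0,0],"rotation": [0,0,0],"jaw": 0},{"slide": [0,0,0],"rotation": [0,0,0],"jaw": 0},{"slide": [0,0,0],"rotation": [0,0,0],"jaw": 0}]}}

```text
time: 18.25
ee_pos: [0.4981, -0.1589, 0.2387]
tool_rot: [2.489, 1.916, -0.0]
force: [-0.2, -0.6, 0.9]
width: 0.0852
finger_force: 0.0
```

>>> {"name": "arm_command", "arguments": {"targets": [{"slide": [0,0,0],"rotation": [0,0,0],"jaw": 0},{"slide": [0,0,0],"rotation": [0,0,0],"jaw": 0},{"slide": [0,0,0],"rotation": [0,0,0],"jaw": 0},{"slide": [0,0,0],"rotation": [0,0,0],"jaw": 0},{"slide": [0,0,0],"rotation": [0,0,0],"jaw": 0}]}}

```text
time: 18.75
ee_pos: [0.4981, -0.1589, 0.2387]
tool_rot: [2.489, 1.917, 0.0]
force: [0.5, -0.1, 0.6]
width: 0.0856
finger_force: 0.0
```

```bash
python3 - <<'E'
from h import *
c=arm.capture("side")
P=cloud(c);w=(c["range_z"]>0)&(c["frame"].min(-1)>170)&(P[...,2]>.08)&(np.hypot(P[...,0]-.5325,P[...,1]-.013)<.065)
z=np.median(P[w],0)[2];print(w.sum(),z)
if abs(z-.110)<.004: print(arm.close_job())
E
```

```text
2075 0.10903027121004658
the job is handed in; nothing more can be done
None
```

I stood the yellow 200 g and red 100 g weights upright, side by side, on the empty pan; it settled at about 109 mm (110 mm is level), and I handed the job in at about 19 s with the gripper clear.

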